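# Set the decorating wheel's speed and direction

## Robot

A 6-joint arm with a two-finger parallel gripper is mounted at the origin on the work surface. World frame = base frame: x ahead of the robot, y to its left, z up, the work surface at z = 0. Lengths are in mm, angles in degrees, forces in N, time in s.
With the tool pointing down it reaches from about 275 to 825 mm from the base axis. Payload 5.2 kg.
Tool frame: the origin (TCP) lies on the front face of the gripper's body, between the roots of the fingers; the fingertips stand 84 mm ahead of it and the grasp point (between the pads) lies arm.grip_point_offset ahead of it (arm.grip_point_offset is the distance from the TCP to the grasp point, in mm); z points along the fingers, y is the line along which they close (so a half turn about z gives the same grasp; the last joint's range is limited). The gripper opens to 93 mm and grips with 3 to 60 N. Pads are 15 mm wide; open, the fingers measure 128 mm over their backs; the gripper's body (75 mm by 188 mm) begins 65 mm behind the grasp point.
Start: joints at [59.599, 14.817, 87.949, -0, 77.235, -11.62], TCP at [177.057, 520.727, 302.753] pointing down, gripper open.
Joint ranges: [-179.93, 179.93], [-52.35, 119.4], [10.71, 147.94], [-69.91, 249.91], [12.55, 155.21], [-178.61, 178.61]. Speed limits (degrees/s): [147.25, 147.25, 180, 180, 180, 180].

## Interface

Orientations are given as a 3x3 rotation matrix whose columns are the frame's x, y, z axes.
In Python, from cell import arm gives the robot as it stands.
- The arm moves only by the tool step_arm, never from a script. Its argument "rows" is a list that holds one entry, the list of rows, each a list of 7 numbers: the finger opening in mm, from 0 to 93, then the shift along the tool's x, y, z in mm, then the turn, a rotation vector about the tool's x, y, z in rad. A call has 1 to 12 rows; each row shifts and turns the commanded pose from where the row before left it, along the tool's axes as they then stand; what a row does not reach is not made up. A row lasts 1/12 s, in which the tool goes at most 41.7 mm and 7.16 degrees, less where a joint would pass 70% of its speed; a pose out of reach is approached as far as the arm can. A call with a gripper value outside its range is refused whole. The fingers move at their own pace and stop on an object; the grip force is fixed at half the most. Time passes only in rows, so rows that do not move let the fingers close. It gives the time, the measured TCP pose, the force, the opening and the grip force at its end, in the units of the state.
- arm.get_obs(): the state, without advancing time (a new reading comes with each control period).
- arm.get_image(name): name is "scene" or "side" or "wrist"; returns a dict with "color" (400x640x3 uint8, red, green, blue), "mtx" (3x3 intrinsics, pixels), "distortion" ([k1, k2, p1, p2, k3] as OpenCV has them; the pictures are not rectified), "xyz" and "orientation" of the camera in the world. Camera axes: x right, y up, looking along -z (the intrinsics and any distortion apply to the point x, -y, -z); pixel columns grow to the right and rows downward; lengths in mm; the calibration is good to about 2 mm. A picture is of the moment at which its call begins. There is no depth.
- arm.sign_off(): hands the job in; it is judged then, once.
The state is a dict: "time_s": time; "joint_pos": joint angles; "qvel": joint speeds; "effort": joint torques, N m; "position": TCP position; "tcp_rot": TCP orientation; "contact_force": force on the tool from outside, world axes, zero at the start; "torque": the same for the moment, N m; "width": opening from 0.0 (shut) to 1.0 (fully open); "grasp_force": force on a finger pad.
Only numpy, scipy, OpenCV 4.12 (cv2) and the standard library are available. Lean on these libraries where they do the work, as an engineer would, in place of code of your own. Each camera call takes 0.05 s, during which the arm holds its last target. There are 200 camera calls.

## Task

Set the decorating wheel up for painting bands on the bowl: with a fingertip, turn the speed selector clockwise, click by click, to speed 4 - the fourth line after the small off ring - and flick the direction switch all the way over to the left as seen from the robot. Push the controls only, do not pinch them, and leave the bowl, the tumbler, the wash bottle and the pigment dish where they stand.

Things in the scene. Friction and masses are not known exactly. Their poses are not given: they have to be found in the camera images.
- deck_middle (a point): Middle of the flat top (deck) of the decorating wheel's cabinet: a fixed white box, 300 mm deep (x), 440 mm wide (y), deck 85 mm above the table. Axes: x to the far side, y to the left, z up, as seen from the robot; the cabinet may be turned by up to 0.25 rad. The wheel does not run by itself: it waits for its foot pedal.
- dial_centre (a point): Point on the deck on the vertical axis of the speed selector, 135 mm right (-y) of and 20 mm beyond (+x) deck_middle. Its axes are the cabinet's; it does not turn with the selector. Round the axis at 47 to 60 mm lie the dial's marks: a small ring at the left (+y) for off, then clockwise six lines 30 degrees apart, each longer than the last, speeds 1 to 6.
- selector (a joint): Speed selector knob. 0 = off, nose to the left (+y); grows clockwise seen from above by 0.5236 rad per click: speed 3 (nose to the far side, +x) 1.571, 4 at 2.094, 6 at 3.142 (end). Starts at rest in off, 1 or 2. Sprung detent: about 0.09 N m (3 N at 30 mm from the axis) takes it over the crest half-way between two positions; it then drops into the next by itself.
- selector_nose (a point): Point in the selector's black pointer bar, 38 mm from the axis on the nose side, half-way up; x points out along the nose. The bar is 14 mm wide with flat upright flanks, reaches 42 mm from the axis at the nose (white line on top) and 18 mm at the tail, and stands from 6 to 25 mm above the deck, a rib on top to 26.5 mm; under it a round skirt, diameter 43 mm, top 8 mm up.
- switch_pivot (a point): Pivot of the direction switch, 4 mm above the deck, 105 mm nearer the robot (-x) than dial_centre. Its axes are the cabinet's and do not move with the lever.
- direction_switch (a joint): Direction switch. 0 = leaning right (-y), 0.45 rad from upright (always the start); it swings left (+y) to 0.90, leaning left by the same amount. Over-centre spring: about 0.04 N m (1.5 N at 25 mm from the pivot) starts it; once past upright (0.45) it snaps over by itself.
- switch_tip (a point): Free end of the direction switch's lever, 38 mm from the pivot: a flat aluminium bat, 16 mm wide along the cabinet's x, 9 mm thick. At the start 16 mm to the right (-y) of and 34 mm above the pivot.
- wheel_centre (a point): Centre of the top of the aluminium wheel head, a disc of 180 mm diameter that turns stiffly on the cabinet; its top is 108 mm above the table. Axes are the cabinet's.
- bowl: White porcelain bowl, loose on the middle of the wheel head; rim diameter 112 mm, 55 mm high. Origin at the centre of its underside.
- tumbler: Steel tumbler, loose on the table to the right of the cabinet; 72 mm diameter, 95 mm high. Origin at the centre of its underside.
- wash_bottle: Translucent white wash bottle with a bent spout, loose on the table to the right of the cabinet; 62 mm diameter, 173 mm high with its spout, which reaches 58 mm out along its -x. Origin at the centre of its underside.
- pigment_dish: Small white porcelain dish, loose on the deck in front of the wheel head; rim diameter 58 mm, 20 mm high. Origin at the centre of its underside.
There are look-alikes about, which are no part of the job. Of the things like the bowl, leave any that is green or yellow; of the rest the smaller one is meant.

How it is judged (in metres and radians):
At the end, for the whole second after the job is handed in: The selector rests in position 4 (2.094 rad, within 0.13 rad), the direction switch is over to the left (above 0.80 of 0.90 rad), the bowl is within 10 mm and the tumbler, wash bottle and pigment dish within 15 mm of where they stood, the bowl still within 20 mm of the wheel's centre (value of joint selector between 1.9644 and 2.2244 rad and value of joint direction_switch above 0.8 rad and distance of bowl from where it was at the start of the episode below 0.01 m and horizontal distance between bowl and wheel_centre below 0.02 m and distance of each of tumbler, wash_bottle, pigment_dish from where it was at the start of the episode below 0.015 m); the robot touches nothing.
It fails at once if the controls or the cabinet are pushed with the arm or the gripper's body in place of the fingers (contact force between the arm and decorating_wheel above 2 N).
It fails at once if the selector is pinched between the fingers ((contact force between the fingers and selector_c1 above 0.5 N and contact force between the fingers and selector_c2 above 0.5 N) or (contact force between the fingers and selector_c3 above 0.5 N and contact force between the fingers and selector_c4 above 0.5 N)).
It fails at once if the direction switch is pinched between the fingers ((contact force between the fingers and direction_switch_c1 above 0.5 N and contact force between the fingers and direction_switch_c2 above 0.5 N) or (contact force between the fingers and direction_switch_c3 above 0.5 N and contact force between the fingers and direction_switch_c4 above 0.5 N)).
It fails at once if the bowl is lifted or pushed about (distance of bowl from where it was at the start of the episode above 0.02 m).
It fails at once if the tumbler, the wash bottle or the pigment dish is lifted or pushed about (distance of any of tumbler, wash_bottle, pigment_dish from where it was at the start of the episode above 0.025 m).
It also fails if it takes over 45 s, if anything falls off the work surface, if the arm or the gripper's body presses on something with over 40 N, if the wrist force passes 120 N, or if a joint passes its speed limit or range.

## Working session

There is one attempt and no reset: what is moved stays moved. The work goes in short steps, Python scripts to look and compute and a tool call to move; the robot and the scene stay as the last step left them, time stands still between calls to the robot, and variables do not carry over. Pictures are saved under pics/ and viewed, at most 10 in all, crops included, and the job is handed in when it is done.

Besides the shell and the picture viewer there is one more tool, called after "Call:" by a JSON object that holds its "fn" and its "kwargs", one argument or row to a line. step_arm: Moves the arm, as the interface text tells. Its arguments: {"type":"object","properties":{"rows":{"type":"array","items":{"type":"array","items":{"type":"array","items":{"type":"number"}}}}},"required":["rows"]}

```bash
ls; mkdir -p pics; python3 - <<'E'
from cell import arm
import cv2,json,numpy as np
for n in("scene","side"):
    d=arm.get_image(n); cv2.imwrite(f"pics/{n}0.png",d["color"][:,:,::-1])
    np.savez(f"{n}.npz",**d); print(n,d["mtx"],d["distortion"],d["xyz"],d["orientation"])
o=arm.get_obs();print(o,arm.grip_point_offset)
E
```

```text
pics
scene [[390.08569043   0.         319.9266791 ]
 [  0.         390.08569043 200.30346637]
 [  0.           0.           1.        ]] [-0.06788451  0.          0.          0.          0.        ] [1.16526731e+03 9.53528525e-01 1.01804347e+03] [[ 0.16616337 -0.84530036  0.50779625]
 [ 0.98604866  0.13726694 -0.09415857]
 [ 0.00988863  0.51635751  0.85631603]]
side [[448.84174842   0.         316.47093296]
 [  0.         448.84174842 198.8819694 ]
 [  0.           0.           1.        ]] [0.01451679 0.         0.         0.         0.        ] [ 236.11960644 -694.55881039  750.75094015] [[ 0.89718189  0.26184886 -0.35566814]
 [-0.44162849  0.52206809 -0.72966375]
 [-0.00537863  0.81171429  0.58402996]]
{'time_s': 0.1, 'joint_pos': array([ 5.96006285e+01,  1.48553598e+01,  8.80018350e+01, -2.76787169e-03,
        7.72348969e+01, -1.16195806e+01]), 'qvel': array([ 0.0119545 , -0.06736408, -0.21480439, -0.01589608,  0.12448508,
       -0.01736539]), 'effort': array([ 3.49851514e-03, -4.38211584e+01, -2.84646696e+01,  7.19755213e-02,
        3.61094240e-02, -2.08229125e-05]), 'position': array([176.87812155, 520.42452543, 302.01895516]), 'tcp_rot': array([[-9.46766211e-01,  3.21921023e-01, -7.72697469e-04],
       [ 3.21921831e-01,  9.46765201e-01, -1.41017122e-03],
       [ 2.77599314e-04, -1.58385064e-03, -9.99998707e-01]]), 'contact_force': array([0.51054575, 0.06863713, 0.29624667]), 'torque': array([ 0.02186134,  0.00359614, -0.00268951]), 'grasp_force': 0.0, 'width': 1.0004846307202173} 65.3
```

View pics/scene0.png

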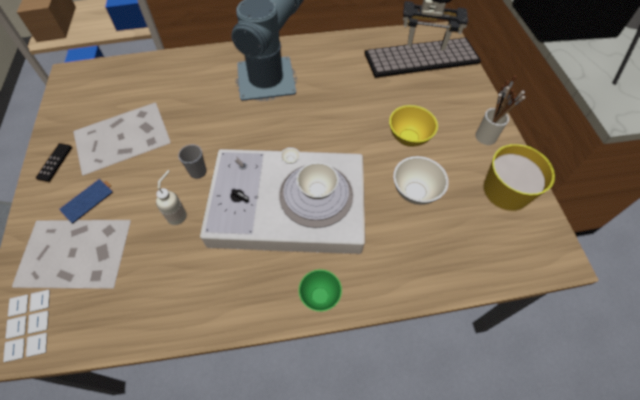

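View pics/side0.png

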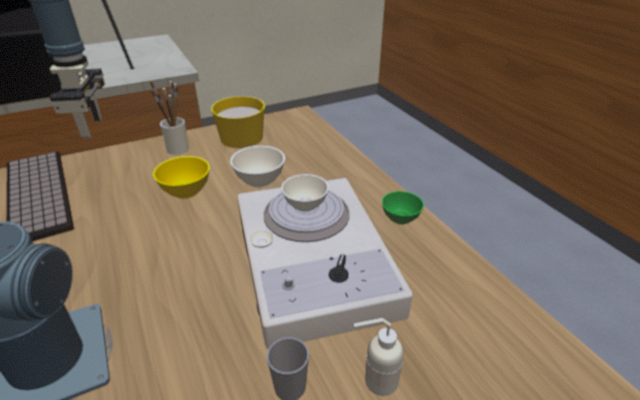

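The scene view shows the cabinet with deck corners near (218,151), (364,153), (364,240) and (207,239), the selector at (239,196) and the switch at (240,163). Bowl-like things in the scene view: white on the wheel (317,182), larger white (420,180), yellow (413,125) and green (320,290). The one on the wheel is the bowl. Next I'll check close crops.

```bash
python3 - <<'E'
import cv2,numpy as np
a=cv2.imread("pics/scene0.png")[140:260,195:375]; b=cv2.imread("pics/side0.png")[170:350,230:420]
a=cv2.resize(a,None,fx=4.4,fy=4.4,interpolation=cv2.INTER_CUBIC)
b=cv2.resize(b[:142],None,fx=4.2,fy=4.2,interpolation=cv2.INTER_CUBIC)
c=cv2.imread("pics/side0.png")[240:330,250:410]; c=cv2.resize(c,None,fx=5,fy=5,interpolation=cv2.INTER_CUBIC)
cv2.imwrite("pics/s1.png",a); cv2.imwrite("pics/d1.png",c);print(a.shape,c.shape)
E
```

```text
(528, 792, 3) (450, 800, 3)
```

View pics/s1.png

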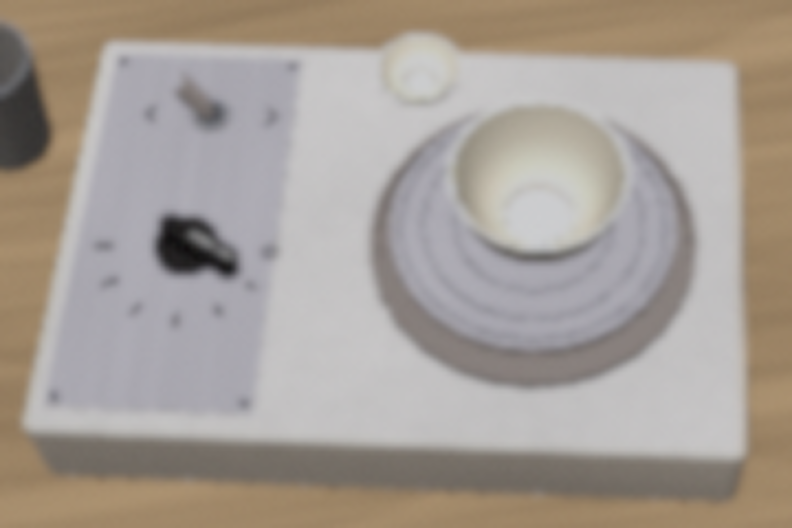

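View pics/d1.png

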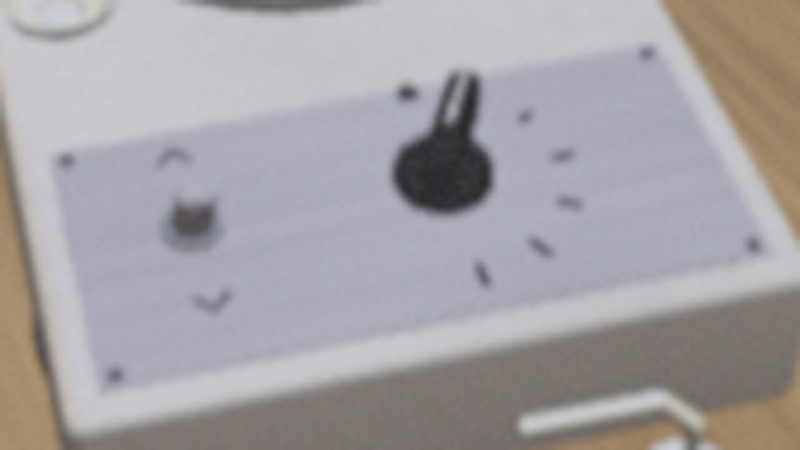

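The crops show the selector nose near (232,268) in s1, towards the first line, so it starts at speed 1. The switch leans right (crop s1: base (212,117), tip (187,85)). Now I'll fit the cabinet pose from both views.

```bash
cat > h.py <<'E'
import numpy as np,cv2
from scipy.optimize import least_squares
def load(n): return dict(np.load(n+".npz"))
def proj(d,P):
    R=d["orientation"]; p=(np.atleast_2d(P)-d["xyz"])@R
    p=p*[1,-1,-1]
    return cv2.projectPoints(p,np.zeros(3),np.zeros(3),d["mtx"],d["distortion"])[0][:,0]
def c2w(p,P):
    x,y,a=p; c,s=np.cos(a),np.sin(a); P=np.atleast_2d(P).astype(float)
    return np.c_[x+c*P[:,0]-s*P[:,1],y+s*P[:,0]+c*P[:,1],P[:,2]]
E
cat > fit.py <<'E'
from h import *
D=[20,-135]
def m(k,r): # selector angle, k clicks
    t=k*np.pi/6; return [20+r*np.sin(t),-135+r*np.cos(t),85]
corn=[[-150,-220,85],[-150,220,85],[150,220,85],[150,-220,85]]
sc=np.array([(107,43),(738,63),(746,457),(25,430)])/4.4+[195,140]
# marks 1..6 middles
rm=[53.5]*7
s2=np.array([(268,250),(250,285),(218,310),(176,320),(136,308),(108,282),(104,244)])/4.4+[195,140]
d2=np.array([(408,92),(525,117),(562,155),(570,203),(541,247),(483,274)])/5+[250,240]
A,B=load("scene"),load("side")
M=[m(k,53) for k in range(7)]
MB=[M[0]]+M[2:]
def f(p): return np.r_[(proj(A,c2w(p,corn))-sc).ravel(),(proj(A,c2w(p,M))-s2).ravel(),(proj(B,c2w(p,MB))-d2).ravel()]
r=least_squares(f,[500,0,0],loss="soft_l1",x_scale=[100,100,.1]); p=r.x
print(p,np.round(f(p).reshape(-1,2),1).tolist())
np.save("p.npy",p)
W=lambda q:c2w(p,q).round(1).tolist()
print("dial",W([20,-135,85]),"sw",W([-85,-135,89]))
for a in(0,.5236,1.047):
  n=[20+38*np.sin(a),-135+38*np.cos(a),111]
  print(a,(proj(A,c2w(p,n))-[195,140])*4.4,(proj(B,c2w(p,n))-[250,240])*5)
E
python3 fit.py
```

```text
[ 5.70836257e+02  1.23984157e+01 -2.06791807e-01] [[-1.3, -1.7], [-0.1, -1.0], [0.0, 0.1], [-2.3, -0.7], [0.1, 0.5], [0.4, 0.6], [-0.2, 0.7], [-0.6, 0.3], [-0.7, 0.4], [-0.0, -0.0], [0.0, 0.4], [-0.5, -0.3], [0.4, -0.7], [0.3, -0.3], [-0.3, -0.2], [-0.6, -0.3], [-0.7, -0.5]]
dial [[562.7, -123.8, 85.0]] sw [[459.9, -102.3, 89.0]]
0 [[239.0558358  229.53419361]] [[416.18932021  68.64374108]]
0.5236 [[226.8166446  255.12541008]] [[463.39017832  68.82405682]]
1.047 [[201.33595868 273.49759688]] [[505.49559436  85.24487484]]
```

The fit is good to about 0.5 px on the dial, and it confirms the selector at 1. The plan is to use shut fingers pointing down, push the bar with the tool's -x face and turn with it. Then I'll push the switch left with the +x face.

```bash
cat > go.py <<'E'
# usage: go.py cabx caby tipz(world) yaw_of_minus_x_in_cabinet_deg : prints rotation and shift (after rotation) in tool axes
import sys; from h import *; from cell import arm
from scipy.spatial.transform import Rotation as Ro
x,y,z,a=map(float,sys.argv[1:5]); p=np.load("p.npy"); o=arm.get_obs()
T=c2w(p,[x,y,z+84])[0]; w=np.radians(a)+p[2]
X=-np.array([np.cos(w),np.sin(w),0]); Z=np.array([0,0,-1.]); R=np.c_[X,np.cross(Z,X),Z]
Rc=np.array(o["tcp_rot"]); d=T-o["position"]
print("T",T.round(1),"t",o["time_s"],"rotvec",Ro.from_matrix(Rc.T@R).as_rotvec().round(3),
 "shift now-axes",(Rc.T@d).round(1),"after-rot",(R.T@d).round(1),"F",o["contact_force"].round(1),"w",o["width"])
E
python3 go.py 9 -94 218 -30
```

```text
T [560.3 -81.4 302. ] t 0.1 rotvec [-0.002  0.     0.403] shift now-axes [-556.8 -446.4    0.6] after-rot [-687.2 -192.5    0. ] F [0.5 0.1 0.3] w 1.0004846307202173
```

Call:
{"fn": "step_arm", "kwargs": {
  "rows": [
    [[0, 0, 0, 0, 0, 0, 0.1], [0, 0, 0, 0, 0, 0, 0.1], [0, 0, 0, 0, 0, 0, 0.1], [0, 0, 0, 0, 0, 0, 0.103], [0, -34, -9.6, 0, 0, 0, 0], [0, -34, -9.6, 0, 0, 0, 0], [0, -34, -9.6, 0, 0, 0, 0], [0, -34, -9.6, 0, 0, 0, 0], [0, -34, -9.6, 0, 0, 0, 0], [0, -34, -9.6, 0, 0, 0, 0], [0, -34, -9.6, 0, 0, 0, 0], [0, -34, -9.6, 0, 0, 0, 0]]
  ]
}}

```text
time_s: 1.1
position: [328.6, 280.4, 302.6]
tcp_rot: [[-0.745, 0.667, -0.0], [0.667, 0.745, -0.0], [0.0, -0.0, -1.0]]
contact_force: [0.7, -0.3, -0.3]
width: 0.19
grasp_force: 0.0
```

Call:
{"fn": "step_arm", "kwargs": {
  "rows": [
    [[0, -34, -9.6, 0, 0, 0, 0], [0, -34, -9.6, 0, 0, 0, 0], [0, -34, -9.6, 0, 0, 0, 0], [0, -34, -9.6, 0, 0, 0, 0], [0, -34, -9.6, 0, 0, 0, 0], [0, -34, -9.6, 0, 0, 0, 0], [0, -34, -9.6, 0, 0, 0, 0], [0, -34, -9.6, 0, 0, 0, 0], [0, -34, -9.6, 0, 0, 0, 0], [0, -34, -9.6, 0, 0, 0, 0], [0, -20, -5, 0, 0, 0, 0], [0, 0, 0, 0, 0, 0, 0]]
  ]
}}

```text
time_s: 2.1
position: [530.9, -37.3, 301.9]
tcp_rot: [[-0.742, 0.67, 0.0], [0.67, 0.742, -0.001], [-0.001, -0.001, -1.0]]
contact_force: [-0.5, -0.1, 0.2]
width: 0.006
grasp_force: 0.0
```

```bash
python3 go.py 9 -94 100 -30; python3 - <<'E'
from cell import arm
import cv2,numpy as np
d=arm.get_image("wrist");e=arm.get_image("side");np.savez("wrist.npz",**d)
a=cv2.resize(d["color"],(640,400));b=cv2.resize(e["color"][120:370,200:440],(384,400),interpolation=2)
cv2.imwrite("pics/w1.png",cv2.resize(np.hstack([a,b]),(800,313),interpolation=cv2.INTER_AREA)[:,:,::-1])
E
```

```text
T [560.3 -81.4 184. ] t 2.1 rotvec [-0.001  0.001 -0.004] shift now-axes [-51.4 -12.9 118. ] after-rot [-51.4 -13.2 117.9] F [-0.5 -0.1  0.2] w 0.006286914344809436
```

View pics/w1.png

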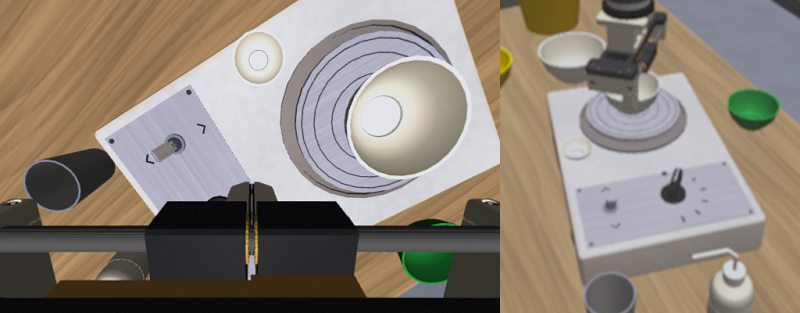

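The wrist view shows the fingers shut with the tip at (252,190). It also shows the switch leaning right, and the bowl and dish unmoved. I'm going to the pre-push point and down.

Call:
{"fn": "step_arm", "kwargs": {
  "rows": [
    [[0, -25, -6.5, 0, 0, 0, 0], [0, -26, -6.5, 0, 0, 0, 0], [0, 0, 0, 0, 0, 0, 0], [0, 0, 0, 30, 0, 0, 0], [0, 0, 0, 30, 0, 0, 0], [0, 0, 0, 20, 0, 0, 0], [0, 0, 0, 15, 0, 0, 0], [0, 0, 0, 14, 0, 0, 0], [0, 0, 0, 9, 0, 0, 0], [0, 0, 0, 0, 0, 0, 0], [0, 0, 0, 0, 0, 0, 0]]
  ]
}}

```text
time_s: 3.12
position: [557.9, -76.2, 184.9]
tcp_rot: [[-0.745, 0.667, -0.001], [0.667, 0.745, 0.0], [0.001, -0.0, -1.0]]
contact_force: [-0.3, 0.5, 0.6]
width: 0.004
grasp_force: 0.0
```

```bash
python3 go.py 9 -94 99 -30; python3 - <<'E'
from cell import arm
import cv2,numpy as np
e=arm.get_image("side");f=arm.get_image("scene")
a=cv2.resize(e["color"][220:310,280:400],None,fx=5,fy=5,interpolation=2)
b=cv2.resize(f["color"][155:225,215:265],None,fx=4,fy=6.43,interpolation=2)[:450]
cv2.imwrite("pics/c1.png",np.hstack([a,b])[:,:,::-1])
E
```

```text
T [560.3 -81.4 183. ] t 3.1167 rotvec [-0.    -0.001  0.001] shift now-axes [-5.3 -2.3  1.9] after-rot [-5.3 -2.3  1.9] F [-0.3  0.5  0.6] w 0.004276331812799017
```

View pics/c1.png

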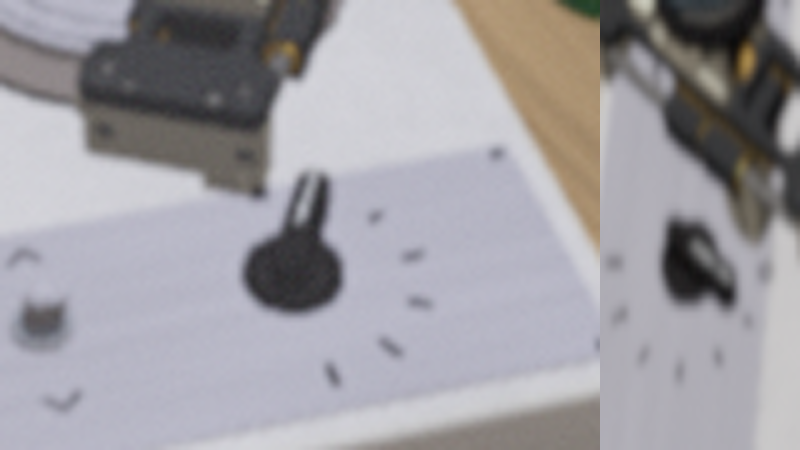

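```bash
python3 - <<'E'
from h import *; from cell import arm
o=arm.get_obs();R=np.array(o["tcp_rot"]);P=o["position"];B=load("side");A=load("scene")
for q in([0,0,84],[0,-17.5,84],[8,-17.5,84],[-8,-17.5,84],[0,0,0],[37,-94,0],[-37,-94,0],[37,-17,0],[-37,-17,0]):
  w=P+R@np.array(q,float); print(q,((proj(B,w)-[280,220])*5).round(),((proj(A,w)-[215,155])*[4,6.43]).round())
W=load("wrist");print(R.T@(W["xyz"]-np.array([530.9,-37.3,301.9])),(R.T@W["orientation"]).round(2))
for q in([0,-17.5,84],[0,17.5,84],[8,0,84],[0,0,84],[-8,0,84]):
  w=np.array([530.9,-37.3,301.9])+R@np.array(q,float); print(q,(proj(W,w)*.78125).round())
E
```

```text
[0, 0, 84] [[230. 179.]] [[152. 225.]]
[0, -17.5, 84] [[220. 207.]] [[132. 207.]]
[8, -17.5, 84] [[201. 204.]] [[139. 194.]]
[-8, -17.5, 84] [[239. 211.]] [[125. 220.]]
[0, 0, 0] [[232.  24.]] [[134. 113.]]
[37, -94, 0] [[ 71. 162.]] [[ 58. -46.]]
[-37, -94, 0] [[265. 199.]] [[-13.  74.]]
[37, -17, 0] [[131.  34.]] [[148.  33.]]
[-37, -17, 0] [[313.  66.]] [[ 78. 158.]]
[ 72.27042209   0.14913184 -81.56294235] [[-0.01  0.97  0.26]
 [ 1.    0.    0.  ]
 [ 0.    0.26 -0.97]]
[0, -17.5, 84] [[228. 194.]]
[0, 17.5, 84] [[276. 194.]]
[8, 0, 84] [[252. 184.]]
[0, 0, 84] [[252. 194.]]
[-8, 0, 84] [[252. 204.]]
```

Call:
{"fn": "step_arm", "kwargs": {
  "rows": [
    [[0, -4, -1, 1, 0, 0, 0], [0, -4, -1, 1, 0, 0, 0], [0, -4, 0, 0, 0, 0, 0], [0, -4, 0, 0, 0, 0, 0], [0, -2, 0, 0, 0, 0, 0], [0, 0, 0, 0, 0, 0, 0], [0, 0, 0, 0, 0, 0, 0]]
  ]
}}

```text
time_s: 3.8
position: [570.1, -90.6, 182.6]
tcp_rot: [[-0.745, 0.668, -0.001], [0.668, 0.745, 0.001], [0.001, -0.0, -1.0]]
contact_force: [-2.3, 1.4, 2.0]
width: 0.005
grasp_force: 1.4
```

Call:
{"fn": "step_arm", "kwargs": {
  "rows": [
    [[0, -1.52, 0.76, 0, 0, 0, 0.05], [0, -1.52, 0.76, 0, 0, 0, 0.05], [0, -1.52, 0.76, 0, 0, 0, 0.05], [0, -1.52, 0.76, 0, 0, 0, 0.05], [0, -1.52, 0.76, 0, 0, 0, 0.05], [0, -1.52, 0.76, 0, 0, 0, 0.05], [0, -1.52, 0.76, 0, 0, 0, 0.05], [0, -1.52, 0.76, 0, 0, 0, 0.05], [0, -1.52, 0.76, 0, 0, 0, 0.05], [0, -1.52, 0.76, 0, 0, 0, 0.05]]
  ]
}}

```text
time_s: 4.63
position: [585.1, -98.6, 182.6]
tcp_rot: [[-0.331, 0.944, -0.0], [0.944, 0.331, 0.0], [0.0, -0.0, -1.0]]
contact_force: [-1.9, 3.1, 2.8]
width: 0.009
grasp_force: 1.8
```

```bash
cat > chk.py <<'E'
# where the finger centre sits w.r.t. the dial, in bar terms
from h import *; from cell import arm
p=np.load("p.npy");o=arm.get_obs();R=np.array(o["tcp_rot"]);P=o["position"]+84*R[:,2]
a=R.T@(c2w(p,[20,-135,85])[0]-P); X=-R[:,0]; w=np.arctan2(X[1],X[0])-p[2]
print("axis in tool xy",a[:2].round(1),"tool selector angle t",round(-w,3),"tip z",P[2].round(1),"F",o["contact_force"].round(1),o["time_s"])
E
python3 chk.py;  python3 - <<'E'
from cell import arm
import cv2,numpy as np
e=arm.get_image("side");f=arm.get_image("scene")
a=cv2.resize(e["color"][220:310,280:400],None,fx=5,fy=5,interpolation=2)
b=cv2.resize(f["color"][155:225,215:265],None,fx=4,fy=6.43,interpolation=2)[:450]
cv2.imwrite("pics/c2.png",np.hstack([a,b])[:,:,::-1])
E
```

```text
axis in tool xy [-16.4 -29.5] tool selector angle t 1.026 tip z 98.6 F [-1.9  3.1  2.8] 4.6333
```

View pics/c2.png

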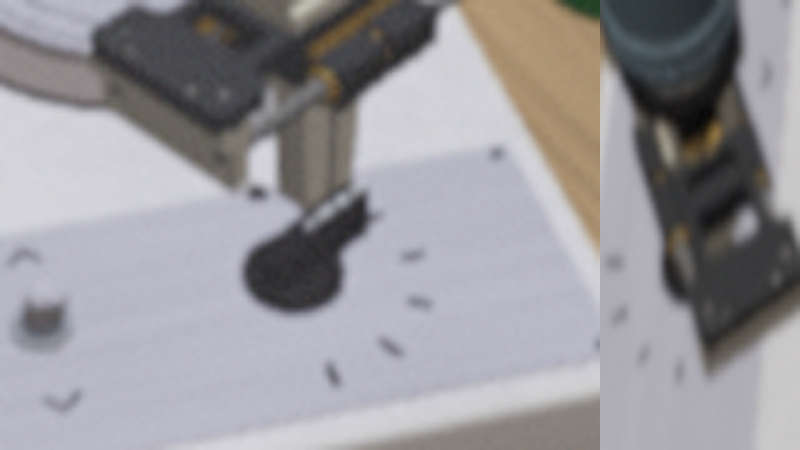

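The fingers are against the bar's flank and the nose is at line 2. I'm continuing the arc.

Call:
{"fn": "step_arm", "kwargs": {
  "rows": [
    [[0, -1.52, 0.76, 0, 0, 0, 0.05], [0, -1.52, 0.76, 0, 0, 0, 0.05], [0, -1.52, 0.76, 0, 0, 0, 0.05], [0, -1.52, 0.76, 0, 0, 0, 0.05], [0, -1.52, 0.76, 0, 0, 0, 0.05], [0, -1.52, 0.76, 0, 0, 0, 0.05], [0, -1.52, 0.76, 0, 0, 0, 0.05], [0, -1.52, 0.76, 0, 0, 0, 0.05], [0, -1.52, 0.76, 0, 0, 0, 0.05], [0, -1.52, 0.76, 0, 0, 0, 0.05], [0, 0, 0, 0, 0, 0, 0]]
  ]
}}

```text
time_s: 5.65
position: [594.6, -112.9, 182.7]
tcp_rot: [[0.16, 0.987, 0.001], [0.987, -0.16, -0.0], [-0.0, 0.001, -1.0]]
contact_force: [-0.9, 2.1, 0.0]
width: 0.01
grasp_force: 0.6
```

```bash
python3 chk.py
```

```text
axis in tool xy [-15.9 -29.8] tool selector angle t 1.524 tip z 98.7 F [-0.9  2.1  0. ] 5.65
```

Call:
{"fn": "step_arm", "kwargs": {
  "rows": [
    [[0, -1.52, 0.76, 0, 0, 0, 0.05], [0, -1.52, 0.76, 0, 0, 0, 0.05], [0, -1.52, 0.76, 0, 0, 0, 0.05], [0, -1.52, 0.76, 0, 0, 0, 0.05], [0, -1.52, 0.76, 0, 0, 0, 0.05], [0, -1.52, 0.76, 0, 0, 0, 0.05], [0, -1.52, 0.76, 0, 0, 0, 0.05], [0, -1.52, 0.76, 0, 0, 0, 0.05], [0, -1.52, 0.76, 0, 0, 0, 0.05], [0, 0, 0, 0, 0, 0, 0], [0, 0, 0, 0, 0, 0, 0]]
  ]
}}

```text
time_s: 6.57
position: [596.1, -128.1, 182.8]
tcp_rot: [[0.57, 0.822, 0.001], [0.822, -0.57, -0.001], [-0.0, 0.001, -1.0]]
contact_force: [0.3, -0.1, -0.6]
width: 0.004
grasp_force: 0.0
```

```bash
python3 chk.py;  python3 - <<'E'
from cell import arm
import cv2,numpy as np
e=arm.get_image("side");f=arm.get_image("scene")
a=cv2.resize(e["color"][220:310,280:400],None,fx=5,fy=5,interpolation=2)
b=cv2.resize(f["color"][155:225,215:265],None,fx=4,fy=6.43,interpolation=2)[:450]
cv2.imwrite("pics/c3.png",np.hstack([a,b])[:,:,::-1])
E
```

```text
axis in tool xy [-15.5 -30. ] tool selector angle t 1.971 tip z 98.8 F [ 0.3 -0.1 -0.6] 6.5667
```

View pics/c3.png

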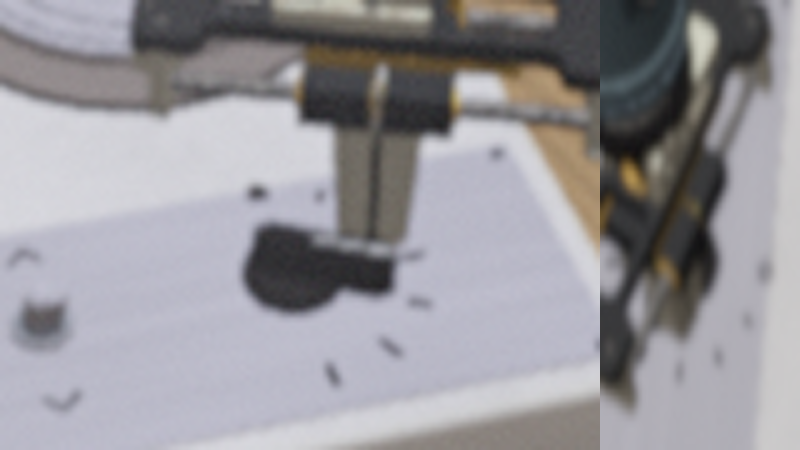

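The force has gone, so the bar has dropped ahead of the finger, with its nose end near (392,265) towards line 4. I'm backing off, rising and working out the move to the switch.

Call:
{"fn": "step_arm", "kwargs": {
  "rows": [
    [[0, 8, 0, 0, 0, 0, 0], [0, 10, 0, 0, 0, 0, 0], [0, 7, 0, 0, 0, 0, 0], [0, 0, 0, -25, 0, 0, 0], [0, 0, 0, -35, 0, 0, -0.1], [0, 0, 0, 0, 0, 0, -0.1], [0, 0, 0, 0, 0, 0, -0.1], [0, 0, 0, 0, 0, 0, -0.1], [0, 0, 0, 0, 0, 0, 0]]
  ]
}}

```text
time_s: 7.42
position: [610.7, -106.5, 243.0]
tcp_rot: [[0.204, 0.979, 0.001], [0.979, -0.204, -0.0], [-0.0, 0.001, -1.0]]
contact_force: [0.1, -0.1, -0.2]
width: 0.007
grasp_force: 0.0
```

```bash
python3 go.py -85 -182 107 -90; python3 - <<'E'
from h import *
p=np.load("p.npy");B=load("side")
for k in(3,4,5):
  t=k*np.pi/6
  print(k,[((proj(B,c2w(p,[20+r*np.sin(t),-135+r*np.cos(t),111.5]))-[280,220])*5).round().tolist() for r in(8,41)])
E
```

```text
T [ 450.3 -148.3  191. ] t 7.4167 rotvec [0.001 0.    0.002] shift now-axes [ -73.6 -148.6   51.9] after-rot [ -73.9 -148.5   52. ] F [ 0.1 -0.1 -0.2] w 0.006762818983375568
3 [[[311.0, 226.0]], [[389.0, 212.0]]]
4 [[[312.0, 234.0]], [[392.0, 249.0]]]
5 [[[307.0, 240.0]], [[368.0, 282.0]]]
```

The white line, from (310,237) to (390,250), matches the prediction for position 4. Now the switch.

Call:
{"fn": "step_arm", "kwargs": {
  "rows": [
    [[0, -18.4, -37, 0, 0, 0, 0], [0, -18.4, -37, 0, 0, 0, 0], [0, -18.4, -37, 0, 0, 0, 0], [0, -18.4, -37, 0, 0, 0, 0], [0, 0, 0, 0, 0, 0, 0], [0, 0, 0, 0, 0, 0, 0], [0, 0, 0, 20, 0, 0, 0], [0, 0, 0, 20, 0, 0, 0], [0, 0, 0, 12, 0, 0, 0], [0, 0, 0, 0, 0, 0, 0]]
  ]
}}

```text
time_s: 8.25
position: [450.5, -147.6, 188.6]
tcp_rot: [[0.209, 0.978, -0.003], [0.978, -0.209, 0.002], [0.001, -0.003, -1.0]]
contact_force: [-1.2, 0.5, 0.1]
width: 0.009
grasp_force: 0.0
```

```bash
python3 go.py -85 -150 107 -90
```

```text
T [ 456.8 -117.   191. ] t 8.25 rotvec [-0.003 -0.001 -0.004] shift now-axes [31.3 -0.3 -2.3] after-rot [31.3 -0.1 -2.4] F [-1.2  0.5  0.1] w 0.008667417543960474
```

Call:
{"fn": "step_arm", "kwargs": {
  "rows": [
    [[0, 4, 0, -0.5, 0, 0, 0], [0, 4, 0, -0.5, 0, 0, 0], [0, 4, 0, -0.5, 0, 0, 0], [0, 4, 0, 0, 0, 0, 0], [0, 4, 0, 0, 0, 0, 0], [0, 4, 0, 0, 0, 0, 0], [0, 4, 0, 0, 0, 0, 0], [0, 4, 0, 0, 0, 0, 0], [0, 4, 0, 0, 0, 0, 0], [0, 4, 0, 0, 0, 0, 0], [0, 0, 0, 0, 0, 0, 0]]
  ]
}}

```text
time_s: 9.17
position: [458.6, -108.3, 192.3]
tcp_rot: [[0.208, 0.978, 0.0], [0.978, -0.208, 0.001], [0.001, -0.0, -1.0]]
contact_force: [0.4, -0.8, 0.3]
width: 0.008
grasp_force: 0.0
```

```bash
python3 go.py -85 -142 106 -90;  python3 - <<'E'
from cell import arm
import cv2,numpy as np
e=arm.get_image("side");f=arm.get_image("scene")
a=cv2.resize(e["color"][220:310,260:370],None,fx=4.5,fy=4.5,interpolation=2)
b=cv2.resize(f["color"][145:235,205:265],None,fx=4.5,fy=4.5,interpolation=2)
cv2.imwrite("pics/c4.png",np.hstack([a,b])[:,:,::-1])
E
```

```text
T [ 458.5 -109.1  190. ] t 9.1667 rotvec [-0.    -0.001 -0.003] shift now-axes [-0.9  0.1  2.3] after-rot [-0.9  0.1  2.3] F [ 0.4 -0.8  0.3] w 0.008385033332841364
```

View pics/c4.png

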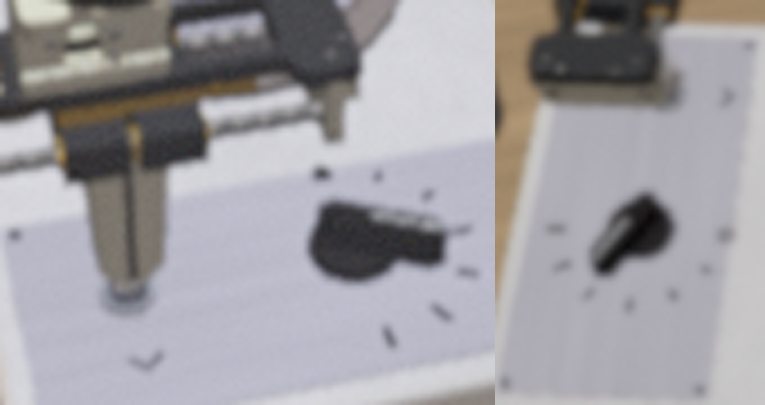

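Scene crop: the selector nose points at line 4 at (590,295). The switch is behind the finger and there's no load on it, so it has probably snapped over. I'll give it a small extra nudge, then back off and look.

Call:
{"fn": "step_arm", "kwargs": {
  "rows": [
    [[0, 2, 0, 0, 0, 0, 0], [0, 1, 0, 0, 0, 0, 0], [0, 0, 0, 0, 0, 0, 0], [0, -10, 0, 0, 0, 0, 0], [0, -15, 0, 0, 0, 0, 0], [0, -10, 0, 0, 0, 0, 0], [0, 0, 0, -30, 0, 0, 0], [0, 0, 0, -40, 0, 0, 0], [0, 0, 0, -30, 0, 0, 0], [0, 0, -30, 0, 0, 0, 0], [0, 0, -35, 0, 0, 0, 0], [0, 0, -35, 0, 0, 0, 0]]
  ]
}}

```text
time_s: 10.27
position: [353.3, -120.1, 292.6]
tcp_rot: [[0.209, 0.978, 0.001], [0.978, -0.209, -0.0], [-0.0, 0.001, -1.0]]
contact_force: [-0.7, -0.6, 0.2]
width: 0.006
grasp_force: 0.0
```

Call:
{"fn": "step_arm", "kwargs": {
  "rows": [
    [[0, 0, 0, 0, 0, 0, 0], [0, 0, 0, 0, 0, 0, 0]]
  ]
}}

```text
time_s: 10.43
position: [352.9, -119.8, 292.6]
tcp_rot: [[0.21, 0.978, 0.001], [0.978, -0.21, -0.0], [-0.0, 0.001, -1.0]]
contact_force: [0.3, 0.6, 0.1]
width: 0.006
grasp_force: 0.0
```

```bash
python3 - <<'E'
from cell import arm
import cv2,numpy as np
e=arm.get_image("side");f=arm.get_image("scene")
a=cv2.resize(e["color"][220:400,235:415],(400,400),interpolation=2)
b=cv2.resize(f["color"][140:250,150:350],(400,220),interpolation=2)
c=cv2.resize(f["color"][145:195,210:300],(400,222),interpolation=2)[:180]
cv2.imwrite("pics/c5.png",np.hstack([a,np.vstack([b,c])])[:,:,::-1])
A=cv2.imread("pics/scene0.png")[:,:,::-1].astype(int)
D=abs(f["color"].astype(int)-A).max(2)[130:260,140:375]>40
n,l,s,ce=cv2.connectedComponentsWithStats(D.astype(np.uint8)); print([(r.tolist()) for r in s[1:] if r[4]>8])
print(arm.get_obs()["contact_force"])
E
```

```text
[[96, 29, 5, 5, 19], [91, 59, 4, 3, 10], [91, 63, 4, 5, 14], [98, 62, 6, 5, 19], [86, 67, 8, 10, 54], [102, 66, 8, 8, 42]]
[ 0.72461937 -0.77845745 -0.43299163]
```

View pics/c5.png

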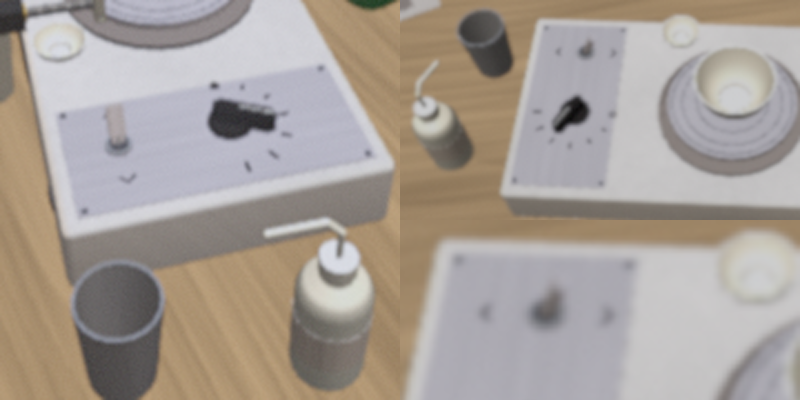

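The selector is at 4 and everything else is unmoved. The only image differences are at the two controls. I'll compare the lever tip, at (115,107) in the side crop and (553,290) in the lower scene crop, with predictions.

```bash
python3 - <<'E'
from h import *
p=np.load("p.npy");A=load("scene");B=load("side")
for q in(0,.3,.45,.7,.9):
  a=q-.45; w=c2w(p,[-85,-135+38*np.sin(a),89+38*np.cos(a)])
  print(q,((proj(B,w)-[235,220])*400/180).round(),((proj(A,w)-[210,145])*4.444+[400,220]).round())
w=c2w(p,[-85,-135,89]);print((proj(B,w)-[235,220])*400/180,((proj(A,w)-[210,145])*4.444+[400,220]))
E
```

```text
0 [[120. 127.]] [[510. 279.]]
0.3 [[117. 116.]] [[526. 276.]]
0.45 [[116. 111.]] [[535. 276.]]
0.7 [[114. 104.]] [[549. 278.]]
0.9 [[112. 101.]] [[561. 281.]]
[[117.4799805  141.20970755]] [[543.87591745 311.20096498]]
```

```bash
python3 - <<'E'
from h import *; from cell import arm
p=np.load("p.npy")
for n,dst in(("scene",load("scene")),("side",load("side"))):
  im=arm.get_image(n)["color"].astype(float); im0=dst["color"].astype(float)
  for nm,I,q in(("start",im0,0),("now",im,.9)):
    g=I[...,0]-I[...,2]
    c=proj(dst,c2w(p,[-85,-135,105]))[0].round().astype(int)
    s=g[c[1]-14:c[1]+14,c[0]-14:c[0]+14]; s=np.clip(s-np.median(s)-12,0,None)
    y,x=np.mgrid[c[1]-14:c[1]+14,c[0]-14:c[0]+14]
    if n=="scene": s=s*(y>154)
    obs=np.array([(x*s).sum(),(y*s).sum()])/s.sum()
    print(n,nm,obs.round(1),[(qq,proj(dst,c2w(p,[-85,-135+26*np.sin(qq-.45),89+26*np.cos(qq-.45)])).round(1).tolist()) for qq in(0,.45,.7,.9)])
E
```

```text
scene start [239.  161.9] [(0, [[237.2, 160.6]]), (0.45, [[240.9, 160.2]]), (0.7, [[243.2, 160.4]]), (0.9, [[245.0, 160.9]])]
scene now [243.7 163. ] [(0, [[237.2, 160.6]]), (0.45, [[240.9, 160.2]]), (0.7, [[243.2, 160.4]]), (0.9, [[245.0, 160.9]])]
side start [288.  282.7] [(0, [[288.5, 279.3]]), (0.45, [[287.3, 274.3]]), (0.7, [[286.7, 272.3]]), (0.9, [[286.2, 271.2]])]
side now [286.8 275.2] [(0, [[288.5, 279.3]]), (0.45, [[287.3, 274.3]]), (0.7, [[286.7, 272.3]]), (0.9, [[286.2, 271.2]])]
```

The observed shift of the lever (7.5 px in the side view, 8.1 predicted for the full throw) shows it fully over. Handing in.

```bash
python3 -c "
from cell import arm; print(arm.sign_off())"
```

```text
the job is handed in; nothing more can be done
None
```

I handed the job in at about 10.5 s of the 45 s; no verdict came back. In the last pictures the selector is at speed 4, the direction switch is over to the left, and the bowl, tumbler, wash bottle and pigment dish show no movement.

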